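Comb the sample tubes into their tray grooves

ROBOT

A 6-joint arm with a two-finger parallel gripper is mounted at the origin on the work surface. World frame = base frame: x ahead of the robot, y to its left, z up, the work surface at z = 0. Lengths are in m, angles in rad, forces in N, time in s.
With the tool pointing down it reaches from about 0.3 to 0.775 m from the base axis. Payload 14.6 kg.
Tool frame: the origin (TCP) lies on the centre line of the jaws, within the pads' length; the fingertips stand 11 mm ahead of it and the grasp point (between the pads) lies 8 mm behind it; y points along the fingers, x is the direction in which the jaws open and shut, and the axes are right-handed (so a half turn about y gives the same grasp; the last joint's range is limited). The gripper opens to 94 mm and grips with 3 to 60 N. Pads are 16 mm wide; open, the fingers measure 119 mm over their backs; the gripper's body (75 mm by 177 mm) begins 78 mm behind the grasp point.
Start: joints at [1.245, 0.3, 1.521, -0, 1.321, -0.067], TCP at [0.141, 0.532, 0.216] pointing down, gripper open.
Joint ranges: [-3.03, 3.03], [-0.79, 2.21], [0.23, 2.52], [-1.04, 4.18], [0, 3.07], [-2.55, 2.55]. Speed limits (rad/s): [2.22, 2.22, 2.57, 3.14, 3.14, 3.14].

INTERFACE

Orientations are given as [roll, pitch, yaw] about the fixed x, y, z axes, in that order (R = Rz(yaw) Ry(pitch) Rx(roll)).
In Python, from station import ctrl, imaging gives the robot as it stands. The module is installed in compiled form; this text tells all that it offers.
- The arm moves only by the tool apply_moves, never from a script. Its argument "deltas" is a list of rows, each an object with "dp": the shift along the tool's x, y, z in m, a list of three; "roll": the turn about the tool's y in rad; "grip": the closure, from -1 (fully open) to 1 (shut). In form: [{"dp": [tx, ty, tz], "roll": roll, "grip": grip}, ...]. A call has 1 to 10 rows; each row shifts and turns the commanded pose from where the row before left it, along the tool's axes as they then stand; what a row does not reach is not made up. A row lasts 1/8 s, in which the tool goes at most 62.5 mm and 10.7 degrees, less where a joint would pass 70% of its speed; a pose out of reach is approached as far as the arm can. A call with a gripper value outside its range is refused whole. The fingers move at their own pace and stop on an object; "newtons" is the grip in N (left out, the last holds). Time passes only in rows, so rows that do not move let the fingers close. It gives the time, the measured TCP pose, the force and the opening at its end, in the units of the state.
- ctrl.get_obs(): the state, without advancing time (a new reading comes with each control period).
- imaging.camera(name): name is "side" or "top" or "wrist"; returns the picture (420x560x3 uint8, blue, green, red); there is no depth.
- imaging.camera_info(name): a dict with "K" (3x3 intrinsics, pixels), "world_from_camera" (4x4, takes a point from camera to world coordinates). Camera axes: x right, y down, z forward; pixel columns grow to the right and rows downward; lengths in m; the calibration is good to about 2 mm. A picture is of the moment at which its call begins: read the wrist's pose just before it. camera_info takes no time and is no camera call; for the wrist camera it gives the pose at the moment of the call.
- ctrl.hand_in(): hands the job in, once; it reports no verdict.
The state is a dict: "time_s": time; "qpos": joint angles; "joint_vel": joint speeds; "tau": joint torques, N m; "ee_pos": TCP position; "eef_rot": TCP orientation; "force": force on the tool from outside, world axes, zero at the start; "moment": the same for the moment, N m; "grip_width": finger opening in m.
Only numpy, scipy, OpenCV 4.12 (cv2) and the standard library are available. Lean on these libraries where they do the work, as an engineer would, in place of code of your own. Each camera call takes 0.05 s, during which the arm holds its last target. There are 200 camera calls.

TASK

Three sealed glass tubes lie askew across the grooves of the tray. Take the orange-handled rake from its stand, set it down gently on the yellow deck end so that its bar rests on both blue rims, and comb it to the far end, riding lightly on the rims all the way, until every tube lies down in a groove; then stand the rake back in its stand. Never press hard on the tray or the glass, do not touch the tubes with the gripper, and leave the beaker, jar and slide box alone.

Things in the scene. Friction and masses are not known exactly. Their poses are not given: they have to be found in the camera images.
- tray: Fixed black rubber pad under a stiff grooved insert (blue rims, white ridges). Origin 6 mm below the groove floor, 0 to 18 mm above the bench. Spans x -76..76, y -88..84 mm. Grooves run along x; comb along +y. Heights above origin: rims 32 mm (along y, |x| = 64..76), end walls 24, ridges 16, groove floor 6, seated tube centre 12 (all +-3.5). Grooves 14 mm wide, centred at y = -47, -27, .. 73.
- deck_mid (a point): Point at nominal rim-top height over the flat yellow deck (16 mm high, y = -84..-54 mm), at tray x = 0, y = -70 mm: land the rake's centre here. Axes as the tray. The insert floats on the pad: its true height is up to 3.5 mm above or below nominal, not measured, and it sinks only about 1 mm per 8 N, so find the rims by feel; aim for some 4 N of press, 12 N is too hard.
- comb_end (a point): Point at nominal rim-top height at tray x = 0, y = 60 mm: the rake's centre should be combed to here (not beyond y = 70 mm). Axes as the tray.
- stand: Fixed dark trough that holds the rake upright, 190 (x) x 46 (y) mm. Origin under its centre, 6 mm below its inner floor, 0 to 12 mm above the bench. Inner trough 170 x 34 mm, walls 18 mm above the origin. The rake stands centred in it, its bar along the stand's x axis (either way round).
- rake: Loose upright rake, about 160 g. Origin at mid-underside of its teeth; x along the bar, z up. Bar 156 (x) x 12 (y) x 18 mm, underside 12 mm above the origin; below it 8 teeth, 12 mm thick, in a row x = -60..60 mm that fits between the rims. With the bar's ends on the rims the origin is 20 mm above the tray's; the teeth then clear ridges by 4 and seated tubes by 2 mm.
- rake_grip (a point): Centre of the grip on the rake's orange handle, 74 mm above the rake's origin (94 mm above the tray's origin when riding on the rims, 80 mm above the stand's when parked). The handle is a plain upright block, 32 mm along the rake's x, 20 mm along its y (grip across these 20 mm), reaching from 40 to 102 mm above the rake's origin.
- beaker: Loose empty glass beaker, 60 mm wide, 75 mm high, origin at the centre of its underside. Bystander.
- jar: Loose amber jar with white cap, 56 mm wide, 70 mm high, origin at the centre of its underside. Bystander.
- slide_box: Loose yellow slide box, 50 x 90 x 32 mm, origin at the centre of its underside. Bystander.
- tube_a: Loose sealed amber glass tube with round ends, 12 mm diameter, 110 mm long, about 25 g, with a red band near one end. Origin at its centre, x along its axis (it rolls about it). It starts askew across the ridges, 0.40 to 0.58 rad off the grooves, its centre 22 mm above the tray's origin and never over the yellow deck.
- tube_b: Loose sealed amber glass tube with round ends, 12 mm diameter, 110 mm long, about 25 g, with a green band near one end. Origin at its centre, x along its axis (it rolls about it). It starts askew across the ridges, 0.40 to 0.58 rad off the grooves, its centre 22 mm above the tray's origin and never over the yellow deck.
- tube_c: Loose sealed amber glass tube with round ends, 12 mm diameter, 110 mm long, about 25 g, with a blue band near one end. Origin at its centre, x along its axis (it rolls about it). It starts askew across the ridges, 0.40 to 0.58 rad off the grooves, its centre 22 mm above the tray's origin and never over the yellow deck.
Not all that is in view belongs to the job. Of the things that look like the rake, the largest one is meant.

How it is judged:
By the outcome, as a careful person would: the job done as asked, in the order asked, and still so for the second after the job is handed in, with the robot touching nothing.
It also fails if it takes over 66 s, if anything falls off the work surface, if the arm or the gripper's body presses on something with over 40 N, if the wrist force passes 120 N, or if a joint passes its speed limit or range.

## Working session

There is one attempt and no reset: what is moved stays moved. The work goes in short steps, Python scripts to look and compute and a tool call to move; the robot and the scene stay as the last step left them, time stands still between calls to the robot, and variables do not carry over. Pictures are saved under pics/ and viewed, about 8 in all and at most 12, crops included, and the job is handed in when it is done.

Besides the shell and the picture viewer there is one more tool, called as name([rows], argument=value, ...), one row to a line, values as JSON. apply_moves: Moves the arm, as the interface text tells. Its arguments: {"type":"object","properties":{"deltas":{"type":"array"},"newtons":{"type":"number"}},"required":["deltas"]}

```bash
mkdir -p pics
python3 - <<'E'
from station import ctrl, imaging
import cv2,numpy as np
np.set_printoptions(precision=4,suppress=True)
o=ctrl.get_obs()
for k in o: print(k,np.array(o[k]))
for n in("top","side"):
    cv2.imwrite(f"pics/{n}0.png",imaging.camera(n)); i=imaging.camera_info(n); print(n,i["K"],i["world_from_camera"])
E
```

```text
time_s 0.0
qpos [ 1.2454  0.3005  1.5216  0.      1.3207 -0.0666]
joint_vel [-0.     -0.0002  0.0009 -0.0005 -0.0024  0.0002]
tau [ -0.0008 -53.1806 -35.2735   0.0708   0.0244  -0.    ]
ee_pos [0.1407 0.5314 0.2159]
eef_rot [-1.5707  0.0012  1.312 ]
force [-0.0651 -0.4698 -0.4106]
moment [0.0006 0.0036 0.0543]
grip_width 0.09402827621146709
top [[402.7088   0.     285.1518]
 [  0.     402.7088 204.1113]
 [  0.       0.       1.    ]] [[ 0.0011 -0.9963  0.0863  0.5099]
 [-1.     -0.0014 -0.0041  0.0184]
 [ 0.0043 -0.0863 -0.9963  0.859 ]
 [ 0.      0.      0.      1.    ]]
side [[443.8959   0.     268.0717]
 [  0.     443.8959 215.0938]
 [  0.       0.       1.    ]] [[ 0.9705 -0.17    0.171   0.4061]
 [-0.2405 -0.735   0.634  -0.615 ]
 [ 0.0179 -0.6564 -0.7542  0.8077]
 [ 0.      0.      0.      1.    ]]
```

View pics/top0.png

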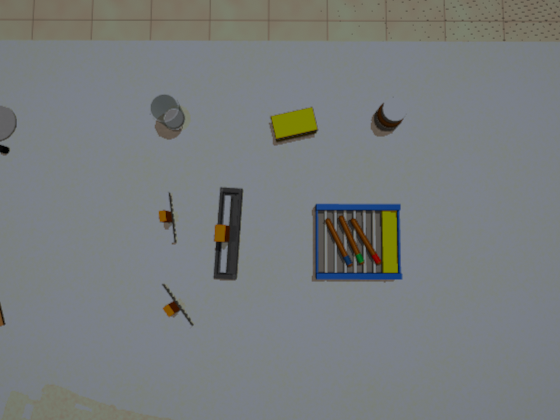

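View pics/side0.png

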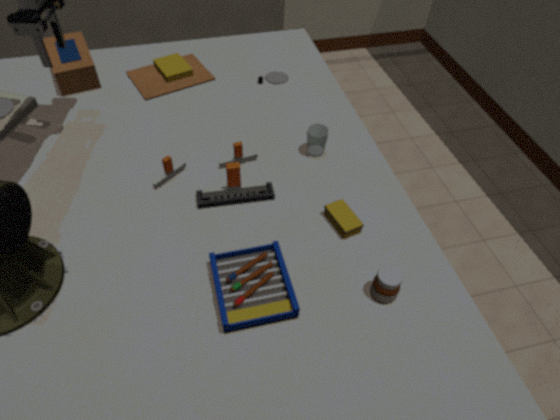

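The top view shows the tray at (358,242) with the deck to the right (world -y). Candidates for the rake are the one in the dark stand at (221,233), a small decoy at (166,216) and another small decoy at (172,308). The one in the stand is the largest, so I choose it and check it in a close crop.

Run:
```python
import cv2,numpy as np
t=cv2.imread("pics/top0.png");s=cv2.imread("pics/side0.png")
def crop(im,x0,y0,w,h,k): 
    c=cv2.resize(im[y0:y0+h,x0:x0+w],None,fx=k,fy=k,interpolation=cv2.INTER_CUBIC); return np.clip(c*1.5,0,255).astype(np.uint8)
M=np.zeros((600,800,3),np.uint8)
a=crop(t,205,180,44,105,5);M[:a.shape[0],:a.shape[1]]=a      #220x525
b=crop(t,310,198,96,86,3);M[:b.shape[0],225:225+b.shape[1]]=b    #288x258
c=crop(s,190,155,92,56,3);M[:c.shape[0],518:518+c.shape[1]]=c
d=crop(s,200,235,104,98,3);M[265:265+d.shape[0],225:225+d.shape[1]]=d
cv2.imwrite("pics/crop1.png",M)
```

```text
(no output)
```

View pics/crop1.png

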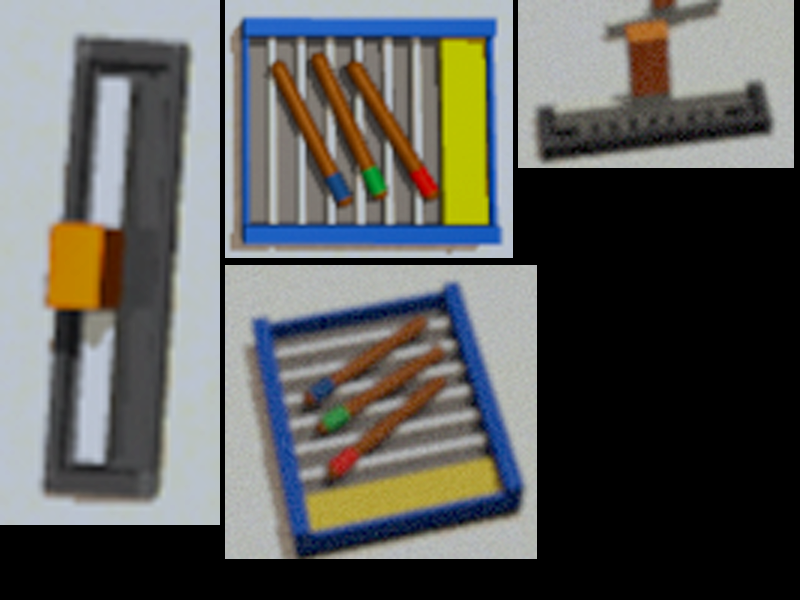

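```bash
cat > h.py <<'E'
import numpy as np
from station import ctrl, imaging
from scipy.optimize import least_squares
np.set_printoptions(precision=4,suppress=True)
def proj(P,info):
    T=np.linalg.inv(np.array(info["world_from_camera"])); c=np.asarray(P)@T[:3,:3].T+T[:3,3]
    q=c@np.array(info["K"]).T; return q[:,:2]/q[:,2:]
def place(p,P):
    c,s=np.cos(p[3]),np.sin(p[3]); return np.asarray(P,float)@np.array([[c,-s,0],[s,c,0],[0,0,1]]).T+p[:3]
def fit(obs,p0,prior=None):  # obs: list of (info, P, px); prior: (z mean, px weight per m)
    f=lambda p:np.concatenate([(proj(place(p,P),i)-u).ravel() for i,P,u in obs]+([[ (p[2]-prior[0])*prior[1] ]] if prior else []))
    r=least_squares(f,p0); return r.x,r.fun
def unc(d,disp,k,off): return (np.array(d,float)-disp+.5)/k-.5+off
def rel(t,yaw): # world xyz target TCP, tool yaw -> tool-frame dp, roll
    o=ctrl.get_obs(); from scipy.spatial.transform import Rotation as R
    Rm=R.from_euler("xyz",o["eef_rot"]).as_matrix(); return Rm.T@(np.array(t)-o["ee_pos"]), -(yaw-o["eef_rot"][2])
E
python3 - <<'E'
from h import *
T,S=imaging.camera_info("top"),imaging.camera_info("side")
h=.032
tr,r=fit([(T,[[.076,.084,h],[.076,-.088,h],[-.076,-.088,h],[-.076,.084,h]],unc([(244,19),(496,19),(500,242),(243,242)],(225,0),3,(310,198))),
 (S,[[-.076,.084,h],[-.076,-.088,h],[.076,-.088,h],[.076,.084,h]],unc([(254,320),(297,537),(521,487),(459,284)],(225,265),3,(200,235)))],[.5,-.15,.01,0])
print("tray",tr,r)
H=.102
rk,r=fit([(T,[[.016,.01,H],[.016,-.01,H],[-.016,-.01,H],[-.016,.01,H]],unc([(53,224),(105,223),(100,309),(46,306)],(0,0),5,(205,180))),
 (T,[[.078,.006,.030],[.078,-.006,.030],[-.078,-.006,.03]],unc([(97,74),(130,76),(105,466)],(0,0),5,(205,180))),
 (S,[[-.016,-.01,H],[.016,-.01,H],[-.016,.01,H],[.016,.01,H]],unc([(628,40),(667,40),(627,25),(665,23)],(518,0),3,(190,155)))],[.5,.15,.01,0])
print("rake",rk,r)
g=rk[:3]+[0,0,.074]
print("above grip", g, rel(g+[0,0,.1],np.pi/2+rk[3]))
E
```

```text
tray [ 0.5065 -0.1307  0.0091 -0.0039] [-0.4769 -0.8794 -0.2461 -0.4326 -0.0957  0.6087 -0.0252  0.2159 -0.8099
  0.2551 -1.261   0.2848  1.7038  0.5316  0.1057 -0.3995]
rake [ 0.5213  0.1365  0.009  -0.0481] [-0.4146 -0.6008 -0.0471  0.131  -0.1193  0.2335 -0.1268  0.2997  0.6579
  0.5446 -0.0858  0.4339  0.1977 -0.6062  0.0456  1.0394  0.9241 -0.6346
 -0.7748  0.191   0.2693 -0.7699]
above grip [0.5213 0.1365 0.083 ] (array([-0.2843,  0.0332, -0.469 ]), np.float64(-0.21068882546632972))
```

apply_moves([
  {"dp": [-0.0284,0,-0.0469],"roll": 0,"grip": -1},
  {"dp": [-0.0284,0,-0.0469],"roll": 0,"grip": -1},
  {"dp": [-0.0284,0,-0.0469],"roll": 0,"grip": -1},
  {"dp": [-0.0284,0,-0.0469],"roll": 0,"grip": -1},
  {"dp": [-0.0284,0,-0.0469],"roll": 0,"grip": -1},
  {"dp": [-0.0284,0,-0.0469],"roll": 0,"grip": -1},
  {"dp": [-0.0284,0,-0.0469],"roll": 0,"grip": -1},
  {"dp": [-0.0284,0,-0.0469],"roll": 0,"grip": -1},
  {"dp": [-0.0284,0,-0.0469],"roll": 0,"grip": -1},
  {"dp": [-0.0284,0,-0.0469],"roll": 0,"grip": -1},
])

```text
time_s: 1.35
ee_pos: [0.5224, 0.1355, 0.2163]
eef_rot: [-1.57, 0.0, 1.312]
force: [0.2, 0.9, 0.7]
grip_width: 0.094
```

apply_moves([
  {"dp": [0,0,0],"roll": -0.105,"grip": -1},
  {"dp": [0,0,0],"roll": -0.105,"grip": -1},
  {"dp": [0,0,0],"roll": 0,"grip": -1},
])

```text
time_s: 1.72
ee_pos: [0.5214, 0.137, 0.2161]
eef_rot: [-1.57, 0.0, 1.521]
force: [0.2, 0.5, 0.5]
grip_width: 0.0939
```

Run:
```python
from h import *
import cv2,pickle
i=imaging.camera_info("wrist"); o=ctrl.get_obs(); im=imaging.camera("wrist")
cv2.imwrite("pics/w1.png",im); pickle.dump(i,open("w1.pkl","wb"))
print(o["time_s"],o["ee_pos"],o["eef_rot"],o["force"],o["qpos"]); print(i)
rk=np.array([.5213,.1365,.009,-.0481])
print(proj(place(rk,[[.016,.01,.102],[.016,-.01,.102],[-.016,-.01,.102],[-.016,.01,.102]]),i))
print(rel(rk[:3]+[0,0,.074],np.pi/2+rk[3]))
```

```text
1.725 [0.5214 0.137  0.2161] [-1.5702  0.0002  1.5212] [0.2406 0.5047 0.4878] [ 0.189   0.2762  1.5522 -0.      1.3138 -1.3322]
{'K': array([[291.9144,   0.    , 286.1998],
       [  0.    , 291.9144, 203.3995],
       [  0.    ,   0.    ,   1.    ]]), 'world_from_camera': array([[ 0.0503,  0.9653,  0.2563,  0.4484],
       [ 0.9987, -0.0488, -0.0124,  0.1401],
       [ 0.0005,  0.2566, -0.9665,  0.3855],
       [ 0.    ,  0.    ,  0.    ,  1.    ]])}
[[296.2893 219.1057]
 [276.0298 219.152 ]
 [275.6566 187.3651]
 [296.5102 187.3171]]
(array([-0.0006,  0.1332, -0.    ]), np.float64(-0.00296916434023875))
```

View pics/w1.png

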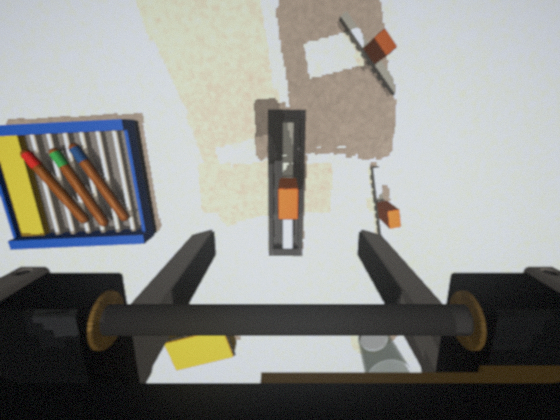

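The wrist view shows the orange handle at (288,200) and stand centred at (287,182), within 2 px of the prediction, and the tray with all three tubes still askew at (75,185). I'll descend and grip.

apply_moves([
  {"dp": [0.001,0.04,0],"roll": 0,"grip": -1},
  {"dp": [0,0.04,0],"roll": 0,"grip": -1},
  {"dp": [0,0.035,0],"roll": 0,"grip": -1},
  {"dp": [0,0.026,0],"roll": 0,"grip": -1},
  {"dp": [0,0,0],"roll": 0,"grip": -1},
  {"dp": [0,0,0],"roll": 0,"grip": 0.3},
  {"dp": [0,0,0],"roll": 0,"grip": 0.5},
  {"dp": [0,0,0],"roll": 0,"grip": 1},
  {"dp": [0,0,0],"roll": 0,"grip": 1},
  {"dp": [0,0,0],"roll": 0,"grip": 1},
], newtons=30)

```text
time_s: 3.02
ee_pos: [0.5215, 0.1381, 0.0756]
eef_rot: [-1.571, -0.0, 1.522]
force: [-0.3, 0.5, -0.1]
grip_width: 0.0477
```

apply_moves([
  {"dp": [0,0,0],"roll": 0,"grip": 1},
  {"dp": [0,0,0],"roll": 0,"grip": 1},
  {"dp": [0,0,0],"roll": 0,"grip": 1},
  {"dp": [0,0,0],"roll": 0,"grip": 1},
])

```text
time_s: 3.52
ee_pos: [0.5215, 0.1381, 0.0754]
eef_rot: [-1.571, 0.0, 1.522]
force: [0.4, -0.2, -0.4]
grip_width: 0.0197
```

apply_moves([
  {"dp": [0,-0.01,0],"roll": 0,"grip": 1},
  {"dp": [0,-0.02,0],"roll": 0,"grip": 1},
  {"dp": [0,-0.03,0],"roll": 0,"grip": 1},
  {"dp": [0,-0.03,0],"roll": 0,"grip": 1},
  {"dp": [0,0,0],"roll": 0,"grip": 1},
])

```text
time_s: 4.15
ee_pos: [0.5224, 0.1383, 0.1677]
eef_rot: [-1.575, -0.001, 1.522]
force: [-0.4, -0.2, -2.7]
grip_width: 0.0202
```

Run:
```python
from h import *
import cv2
o=ctrl.get_obs(); print(o["ee_pos"],o["eef_rot"],o["force"],o["moment"])
s=imaging.camera("side")[120:340,150:330]; w=imaging.camera("wrist")
a=cv2.resize(s,None,fx=2,fy=2); M=np.zeros((440,800,3),np.uint8); M[:,:360]=a; M[:315,370:790]=cv2.resize(w,(420,315)); cv2.imwrite("pics/lift.png",np.clip(M*1.3,0,255).astype(np.uint8))
tr=np.array([.5065,-.1307,.0091,-.0039])
d=place(tr,[[0,-.07,.032],[0,.06,.032]]); print(d)
# TCP over deck: keep offsets from stand grasp: rake origin x .5213 vs ee .5215
print(rel([d[0,0],d[0,1],o["ee_pos"][2]],1.522+.0481-.0039))
```

```text
[0.5224 0.1383 0.1677] [-1.5748 -0.001   1.5221] [-0.3853 -0.1663 -2.7159] [-0.0095 -0.0585  0.0099]
[[ 0.5062 -0.2007  0.0411]
 [ 0.5067 -0.0707  0.0411]]
(array([-0.3391, -0.0029, -0.0016]), np.float64(-0.04418471914539768))
```

View pics/lift.png

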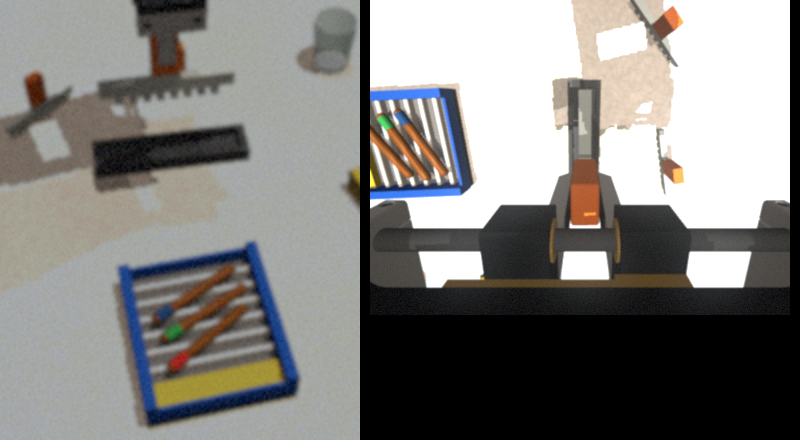

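apply_moves([
  {"dp": [0,0,0],"roll": -0.045,"grip": 1},
  {"dp": [-0.03,0,0.002],"roll": 0,"grip": 1},
  {"dp": [-0.05,0,0.003],"roll": 0,"grip": 1},
  {"dp": [-0.05,0,0.003],"roll": 0,"grip": 1},
  {"dp": [-0.05,0,0.002],"roll": 0,"grip": 1},
  {"dp": [-0.05,0,0.002],"roll": 0,"grip": 1},
  {"dp": [-0.05,0,0.002],"roll": 0,"grip": 1},
  {"dp": [-0.04,0,0.001],"roll": 0,"grip": 1},
  {"dp": [-0.019,0,0],"roll": 0,"grip": 1},
  {"dp": [0,0,0],"roll": 0,"grip": 1},
])

```text
time_s: 5.5
ee_pos: [0.5049, -0.2011, 0.1644]
eef_rot: [-1.569, -0.001, 1.566]
force: [-0.6, 0.4, -1.7]
grip_width: 0.0202
```

apply_moves([
  {"dp": [0,0.025,0],"roll": 0,"grip": 1},
  {"dp": [0,0.015,0],"roll": 0,"grip": 1},
  {"dp": [0,0,0],"roll": 0,"grip": 1},
  {"dp": [0,0,0],"roll": 0,"grip": 1},
])

```text
time_s: 6.0
ee_pos: [0.5056, -0.2006, 0.1261]
eef_rot: [-1.571, 0.0, 1.568]
force: [-0.2, -0.1, -2.6]
grip_width: 0.0199
```

Run:
```python
from h import *
import cv2
o=ctrl.get_obs(); print(o["time_s"],o["ee_pos"],o["eef_rot"],o["force"],o["moment"])
i=imaging.camera_info("wrist");S=imaging.camera_info("side")
p=np.array([o["ee_pos"][0],o["ee_pos"][1],o["ee_pos"][2]-.0664,o["eef_rot"][2]-np.pi/2])
tr=np.array([.5065,-.1307,.0091,-.0039])
w=imaging.camera("wrist"); s=imaging.camera("side")
for im,inf in((w,i),(s,S)):
  for pp,P,c in((p,[[a,b,h] for a in(-.078,.078) for b in (-.006,.006) for h in(.012,.030)],(255,0,255)),(tr,[[a,b,.032] for a in(-.076,-.064,.064,.076) for b in(-.088,.084)],(0,255,255))):
    for u in proj(place(pp,P),inf): cv2.circle(im,tuple(int(v*8) for v in u),4,c,-1,shift=3)
M=np.zeros((560,800,3),np.uint8); a=cv2.resize(s[190:340,185:320],None,fx=3.6,fy=3.6,interpolation=cv2.INTER_CUBIC)[:560]; M[:a.shape[0],:a.shape[1]]=a
b=cv2.resize(w[0:240,120:420],(310,248)); M[:248,488:798]=b
cv2.imwrite("pics/hover.png",np.clip(M*1.3,0,255).astype(np.uint8))
```

```text
6.0 [ 0.5056 -0.2006  0.1261] [-1.5715  0.0003  1.5675] [-0.1891 -0.0996 -2.6484] [ 0.0011 -0.0599  0.0067]
```

View pics/hover.png

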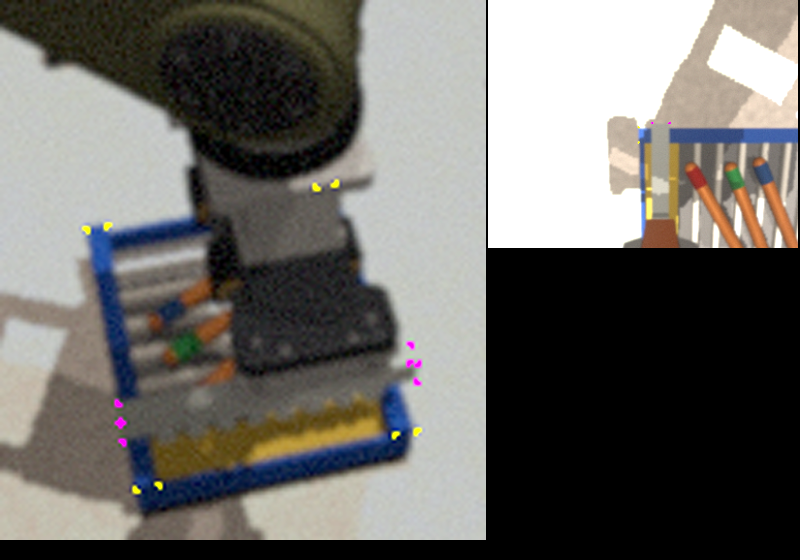

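Hover view: the bar lies over the deck spanning both rims, with its ends at (121,420) and (415,365) matching the prediction to about 1 px, and all tubes are clear of it. I'll descend by feel now.

apply_moves([
  {"dp": [0,0.012,-0.0005],"roll": 0,"grip": 1},
  {"dp": [0,0.006,0],"roll": 0,"grip": 1},
  {"dp": [0,0.003,0],"roll": 0,"grip": 1},
  {"dp": [0,0,0],"roll": 0,"grip": 1},
  {"dp": [0,0,0],"roll": 0,"grip": 1},
])

```text
time_s: 6.72
ee_pos: [0.5058, -0.2009, 0.1046]
eef_rot: [-1.571, 0.0, 1.567]
force: [0.6, -0.7, -2.2]
grip_width: 0.0199
```

apply_moves([
  {"dp": [0,0.001,0],"roll": 0,"grip": 1},
  {"dp": [0,0,0],"roll": 0,"grip": 1},
  {"dp": [0,0,0],"roll": 0,"grip": 1},
])

```text
time_s: 7.1
ee_pos: [0.5057, -0.2009, 0.1035]
eef_rot: [-1.571, 0.0, 1.567]
force: [0.1, 0.4, -2.0]
grip_width: 0.0199
```

apply_moves([
  {"dp": [0,0.001,0],"roll": 0,"grip": 1},
  {"dp": [0,0,0],"roll": 0,"grip": 1},
  {"dp": [0,0,0],"roll": 0,"grip": 1},
])

```text
time_s: 7.48
ee_pos: [0.5058, -0.2008, 0.1025]
eef_rot: [-1.571, 0.0, 1.567]
force: [-0.5, 0.1, -2.7]
grip_width: 0.02
```

apply_moves([
  {"dp": [0,0.0008,0],"roll": 0,"grip": 1},
  {"dp": [0,0,0],"roll": 0,"grip": 1},
])

```text
time_s: 7.72
ee_pos: [0.5057, -0.2008, 0.1016]
eef_rot: [-1.571, -0.0, 1.567]
force: [0.1, 0.4, -2.7]
grip_width: 0.0198
```

apply_moves([
  {"dp": [0,0.0006,0],"roll": 0,"grip": 1},
  {"dp": [0,0,0],"roll": 0,"grip": 1},
])

```text
time_s: 7.98
ee_pos: [0.5057, -0.2008, 0.101]
eef_rot: [-1.571, -0.0, 1.567]
force: [0.4, -0.3, -2.7]
grip_width: 0.02
```

apply_moves([
  {"dp": [0,0.0008,0],"roll": 0,"grip": 1},
  {"dp": [0,0,0],"roll": 0,"grip": 1},
])

```text
time_s: 8.22
ee_pos: [0.5057, -0.2008, 0.1002]
eef_rot: [-1.571, -0.0, 1.567]
force: [-0.4, -0.1, -2.4]
grip_width: 0.0201
```

apply_moves([
  {"dp": [0,0.0006,0],"roll": 0,"grip": 1},
  {"dp": [0,0,0],"roll": 0,"grip": 1},
])

```text
time_s: 8.48
ee_pos: [0.5057, -0.2008, 0.0996]
eef_rot: [-1.571, -0.0, 1.567]
force: [0.3, 0.4, -2.7]
grip_width: 0.0198
```

apply_moves([
  {"dp": [0,0.0008,0],"roll": 0,"grip": 1},
  {"dp": [0,0,0],"roll": 0,"grip": 1},
])

```text
time_s: 8.72
ee_pos: [0.5057, -0.2008, 0.0988]
eef_rot: [-1.571, -0.0, 1.567]
force: [0.7, 0.1, -2.9]
grip_width: 0.0198
```

apply_moves([
  {"dp": [0,0.0006,0],"roll": 0,"grip": 1},
  {"dp": [0,0,0],"roll": 0,"grip": 1},
])

```text
time_s: 8.98
ee_pos: [0.5057, -0.2008, 0.0982]
eef_rot: [-1.571, -0.0, 1.567]
force: [-0.6, 0.4, -2.5]
grip_width: 0.0197
```

apply_moves([
  {"dp": [0,0.0008,0],"roll": 0,"grip": 1},
  {"dp": [0,0,0],"roll": 0,"grip": 1},
])

```text
time_s: 9.22
ee_pos: [0.5057, -0.2008, 0.0974]
eef_rot: [-1.571, -0.0, 1.567]
force: [-0.1, -0.1, -1.7]
grip_width: 0.0201
```

apply_moves([
  {"dp": [0,0.0006,0],"roll": 0,"grip": 1},
  {"dp": [0,0,0],"roll": 0,"grip": 1},
])

```text
time_s: 9.48
ee_pos: [0.5057, -0.2009, 0.0969]
eef_rot: [-1.571, 0.0, 1.567]
force: [0.2, -1.5, -1.1]
grip_width: 0.02
```

apply_moves([
  {"dp": [0,0.0004,0],"roll": 0,"grip": 1},
  {"dp": [0,0,0],"roll": 0,"grip": 1},
])

```text
time_s: 9.72
ee_pos: [0.5058, -0.2009, 0.0966]
eef_rot: [-1.571, 0.0, 1.567]
force: [-0.9, 0.6, 1.1]
grip_width: 0.0197
```

Run:
```python
from h import *
o=ctrl.get_obs(); print(o["ee_pos"],o["eef_rot"],o["force"],o["moment"])
```

```text
[ 0.5058 -0.2009  0.0966] [-1.571   0.0001  1.567 ] [-0.8745  0.5768  1.1298] [ 0.0299  0.1345 -0.0757]
```

apply_moves([
  {"dp": [0,0.0001,0],"roll": 0,"grip": 1},
])

```text
time_s: 9.85
ee_pos: [0.5058, -0.2008, 0.0965]
eef_rot: [-1.571, 0.0, 1.567]
force: [-1.1, 0.4, 2.2]
grip_width: 0.0201
```

Run:
```python
from h import *
for k in range(4):
    o=ctrl.get_obs(); print(o["ee_pos"],o["force"],o["moment"]); imaging.camera("side")
tr=np.array([.5065,-.1307,.0091,-.0039])
print(rel([.5067,-.0707,.0966],1.567))
```

```text
[ 0.5058 -0.2008  0.0965] [-1.1282  0.4296  2.1869] [0.1347 0.1998 0.0276]
[ 0.5058 -0.2008  0.0965] [-1.1491  0.7295  2.1303] [0.1127 0.1667 0.0064]
[ 0.5058 -0.2008  0.0965] [-1.0511 -0.0874  2.1542] [ 0.0883  0.2001 -0.004 ]
[ 0.5058 -0.2009  0.0965] [-1.345   0.4621  1.6438] [0.0984 0.2244 0.0007]
(array([ 0.1302, -0.0001, -0.0004]), np.float64(2.115917607570239e-06))
```

apply_moves([
  {"dp": [0.0015,0,0],"roll": 0,"grip": 1},
  {"dp": [0.0025,0,0],"roll": 0,"grip": 1},
  {"dp": [0.003,0,0],"roll": 0,"grip": 1},
  {"dp": [0.003,0,0],"roll": 0,"grip": 1},
])

```text
time_s: 10.55
ee_pos: [0.5058, -0.1906, 0.0964]
eef_rot: [-1.571, 0.0, 1.567]
force: [-0.1, -0.6, 1.9]
grip_width: 0.02
```

apply_moves([
  {"dp": [0.003,0,0],"roll": 0,"grip": 1},
  {"dp": [0.003,0,0],"roll": 0,"grip": 1},
  {"dp": [0.003,0,0],"roll": 0,"grip": 1},
  {"dp": [0.003,0,0],"roll": 0,"grip": 1},
  {"dp": [0.003,0,0],"roll": 0,"grip": 1},
])

```text
time_s: 11.18
ee_pos: [0.5058, -0.1756, 0.0964]
eef_rot: [-1.571, 0.0, 1.567]
force: [0.1, -1.5, 2.1]
grip_width: 0.0196
```

apply_moves([
  {"dp": [0.003,0,0],"roll": 0,"grip": 1},
  {"dp": [0.003,0,0],"roll": 0,"grip": 1},
  {"dp": [0.003,0,0],"roll": 0,"grip": 1},
  {"dp": [0.003,0,0],"roll": 0,"grip": 1},
  {"dp": [0.003,0,0],"roll": 0,"grip": 1},
  {"dp": [0.003,0,0],"roll": 0,"grip": 1},
])

```text
time_s: 11.92
ee_pos: [0.5059, -0.1577, 0.0964]
eef_rot: [-1.571, 0.0, 1.567]
force: [-0.3, -1.6, 3.1]
grip_width: 0.02
```

apply_moves([
  {"dp": [0.003,-0.0001,0],"roll": 0,"grip": 1},
  {"dp": [0.003,0,0],"roll": 0,"grip": 1},
  {"dp": [0.003,0,0],"roll": 0,"grip": 1},
  {"dp": [0.003,0,0],"roll": 0,"grip": 1},
  {"dp": [0.003,0,0],"roll": 0,"grip": 1},
  {"dp": [0.003,0,0],"roll": 0,"grip": 1},
])

```text
time_s: 12.68
ee_pos: [0.506, -0.1396, 0.0964]
eef_rot: [-1.571, -0.0, 1.567]
force: [-0.5, -0.7, 1.6]
grip_width: 0.0201
```

apply_moves([
  {"dp": [0.003,0,0],"roll": 0,"grip": 1},
  {"dp": [0.003,0,0],"roll": 0,"grip": 1},
  {"dp": [0.003,0,0],"roll": 0,"grip": 1},
  {"dp": [0.003,0,0],"roll": 0,"grip": 1},
  {"dp": [0.003,0,0],"roll": 0,"grip": 1},
  {"dp": [0.003,0,0],"roll": 0,"grip": 1},
])

```text
time_s: 13.42
ee_pos: [0.506, -0.1216, 0.0964]
eef_rot: [-1.571, 0.0, 1.567]
force: [-0.4, -1.1, 2.6]
grip_width: 0.0199
```

apply_moves([
  {"dp": [0.003,0,0],"roll": 0,"grip": 1},
  {"dp": [0.003,0,0],"roll": 0,"grip": 1},
  {"dp": [0.003,0,0],"roll": 0,"grip": 1},
  {"dp": [0.003,0,0],"roll": 0,"grip": 1},
  {"dp": [0.003,0,0],"roll": 0,"grip": 1},
  {"dp": [0.003,0,0],"roll": 0,"grip": 1},
])

```text
time_s: 14.18
ee_pos: [0.5061, -0.1036, 0.0964]
eef_rot: [-1.571, -0.0, 1.567]
force: [-0.1, -1.0, 2.4]
grip_width: 0.0201
```

Run:
```python
from h import *
import cv2
s=imaging.camera("side"); w=imaging.camera("wrist"); t=imaging.camera("top")
M=np.zeros((560,800,3),np.uint8); a=cv2.resize(s[225:345,195:315],None,fx=3.3,fy=3.3,interpolation=cv2.INTER_CUBIC); M[:a.shape[0],:a.shape[1]]=a
M[:300,400:800]=cv2.resize(w[0:240,120:440],(400,300)); b=cv2.resize(t[190:290,305:410],None,fx=2.4,fy=2.4); M[310:310+b.shape[0],400:400+b.shape[1]]=b
cv2.imwrite("pics/mid.png",np.clip(M*1.3,0,255).astype(np.uint8)); o=ctrl.get_obs(); print(o["force"],o["moment"])
```

```text
[-0.1163  1.393   2.47  ] [ 0.3652 -0.0302  0.0191]
```

View pics/mid.png

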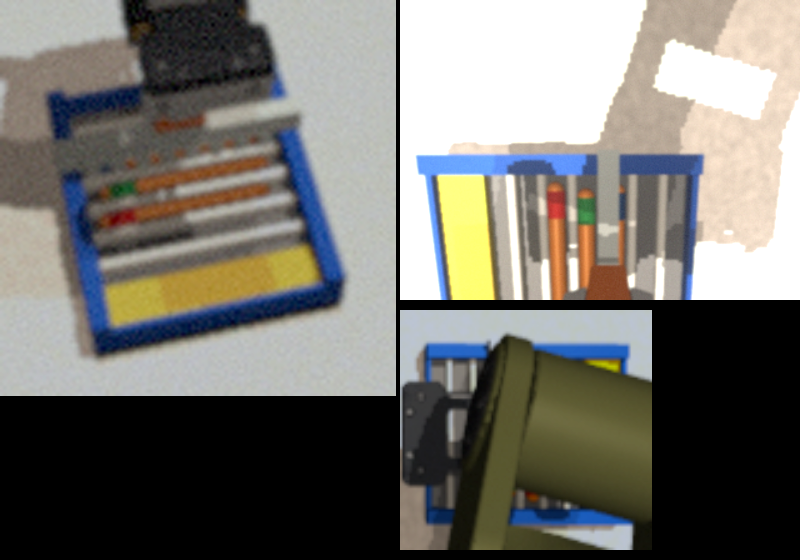

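Mid-comb view: the red tube (120,215) and green tube (120,188) lie in grooves, the blue one (wrist view, 620,230) is aligned just ahead of the bar, and the bar sits on both rims. Continuing to the end.

apply_moves([
  {"dp": [0.003,0,0],"roll": 0,"grip": 1},
  {"dp": [0.003,0,0],"roll": 0,"grip": 1},
  {"dp": [0.003,0,0],"roll": 0,"grip": 1},
  {"dp": [0.003,0,0],"roll": 0,"grip": 1},
  {"dp": [0.003,0,0],"roll": 0,"grip": 1},
  {"dp": [0.003,0,0],"roll": 0,"grip": 1},
])

```text
time_s: 15.08
ee_pos: [0.5061, -0.0856, 0.0964]
eef_rot: [-1.571, 0.0, 1.567]
force: [-1.2, -2.1, 2.4]
grip_width: 0.0196
```

apply_moves([
  {"dp": [0.003,0,0],"roll": 0,"grip": 1},
  {"dp": [0.003,0,0],"roll": 0,"grip": 1},
  {"dp": [0.003,0,0],"roll": 0,"grip": 1},
  {"dp": [0.003,0,0],"roll": 0,"grip": 1},
  {"dp": [0.003,0,0],"roll": 0,"grip": 1},
  {"dp": [0.0005,0,0],"roll": 0,"grip": 1},
  {"dp": [0,0,0],"roll": 0,"grip": 1},
  {"dp": [0,0,0],"roll": 0,"grip": 1},
])

```text
time_s: 16.08
ee_pos: [0.5062, -0.0702, 0.0964]
eef_rot: [-1.571, -0.0, 1.567]
force: [0.3, 1.3, 1.7]
grip_width: 0.02
```

Run:
```python
from h import *
o=ctrl.get_obs(); print(o["force"],o["moment"],o["ee_pos"])
print(rel([.5215,.1381,.1677],1.522))
```

```text
[0.3017 1.2929 1.7379] [ 0.2789 -0.0609  0.0375] [ 0.5062 -0.0702  0.0964]
(array([ 0.2084, -0.0712, -0.0145]), np.float64(0.04493167753399541))
```

apply_moves([
  {"dp": [0,-0.002,0],"roll": 0,"grip": 1},
  {"dp": [0,-0.008,0],"roll": 0,"grip": 1},
  {"dp": [0,-0.015,0],"roll": 0,"grip": 1},
  {"dp": [0,-0.02,0],"roll": 0,"grip": 1},
  {"dp": [0,-0.02,0],"roll": 0,"grip": 1},
  {"dp": [0,-0.006,0],"roll": 0,"grip": 1},
])

```text
time_s: 16.82
ee_pos: [0.5067, -0.0704, 0.1693]
eef_rot: [-1.573, 0.001, 1.567]
force: [-0.2, 0.4, -2.4]
grip_width: 0.0203
```

apply_moves([
  {"dp": [0.02,0,-0.002],"roll": 0,"grip": 1},
  {"dp": [0.035,0,-0.003],"roll": 0,"grip": 1},
  {"dp": [0.04,0,-0.003],"roll": 0,"grip": 1},
  {"dp": [0.04,0,-0.003],"roll": 0,"grip": 1},
  {"dp": [0.035,0,-0.002],"roll": 0,"grip": 1},
  {"dp": [0.025,0,-0.0015],"roll": 0,"grip": 1},
  {"dp": [0.0134,0,0],"roll": 0,"grip": 1},
  {"dp": [0,0,0],"roll": 0.045,"grip": 1},
  {"dp": [0,0,0],"roll": 0,"grip": 1},
  {"dp": [0,0,0],"roll": 0,"grip": 1},
])

```text
time_s: 18.08
ee_pos: [0.5215, 0.1376, 0.1674]
eef_rot: [-1.571, 0.0, 1.522]
force: [-0.2, -0.0, -1.9]
grip_width: 0.0199
```

Run:
```python
from h import *
import cv2
o=ctrl.get_obs(); print(o["time_s"],o["force"],o["moment"],o["ee_pos"],o["eef_rot"])
print(rel([.5215,.1381,.0754],1.522))
s=imaging.camera("side"); w=imaging.camera("wrist")
M=np.zeros((560,800,3),np.uint8); a=cv2.resize(s[225:345,195:315],None,fx=3.3,fy=3.3,interpolation=cv2.INTER_CUBIC); M[:a.shape[0],:a.shape[1]]=a
M[:300,400:800]=cv2.resize(w[0:300,0:400],(400,300));b=cv2.resize(s[120:220,170:300],None,fx=2.5,fy=2.5); M[305:305+b.shape[0],400:400+b.shape[1]]=b
cv2.imwrite("pics/back.png",np.clip(M*1.3,0,255).astype(np.uint8))
```

```text
18.075 [-0.222  -0.0114 -1.8756] [ 0.0607  0.0239 -0.0405] [0.5215 0.1376 0.1674] [-1.5707  0.0001  1.5224]
(array([0.0005, 0.092 , 0.    ]), np.float64(0.0003765267668027761))
```

View pics/back.png

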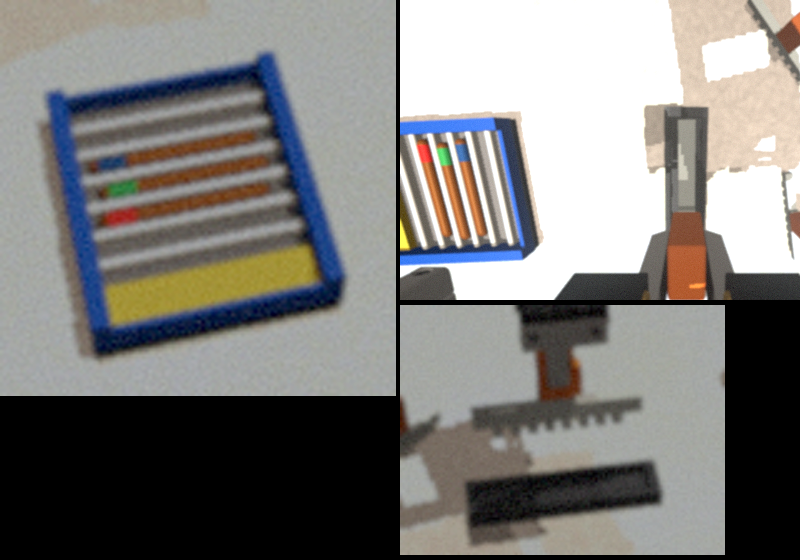

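All three tubes lie in separate grooves (bands at (112,162), (124,188) and (121,217)). The rake hangs level over the empty stand, so I'll lower it.

apply_moves([
  {"dp": [0.0005,0.02,0],"roll": 0,"grip": 1},
  {"dp": [0,0.025,0],"roll": 0,"grip": 1},
  {"dp": [0,0.02,0],"roll": 0,"grip": 1},
  {"dp": [0,0.012,0],"roll": 0,"grip": 1},
  {"dp": [0,0.008,0],"roll": 0,"grip": 1},
  {"dp": [0,0.004,0],"roll": 0,"grip": 1},
  {"dp": [0,0,0],"roll": 0,"grip": 1},
  {"dp": [0,0,0],"roll": 0,"grip": 1},
])

```text
time_s: 19.18
ee_pos: [0.5218, 0.1386, 0.0789]
eef_rot: [-1.572, -0.0, 1.522]
force: [0.5, 0.1, -1.7]
grip_width: 0.0196
```

apply_moves([
  {"dp": [0,0.001,0],"roll": 0,"grip": 1},
  {"dp": [0,0.0005,0],"roll": 0,"grip": 1},
  {"dp": [0,0,0],"roll": 0,"grip": 1},
])

```text
time_s: 19.55
ee_pos: [0.5215, 0.1385, 0.077]
eef_rot: [-1.571, 0.0, 1.522]
force: [0.5, 0.1, -2.6]
grip_width: 0.0204
```

apply_moves([
  {"dp": [0,0.0008,0],"roll": 0,"grip": 1},
  {"dp": [0,0,0],"roll": 0,"grip": 1},
])

```text
time_s: 19.8
ee_pos: [0.5215, 0.1385, 0.0761]
eef_rot: [-1.571, 0.0, 1.522]
force: [-0.3, 0.5, -2.6]
grip_width: 0.0199
```

apply_moves([
  {"dp": [0,0.0005,0],"roll": 0,"grip": 1},
  {"dp": [0,0,0],"roll": 0,"grip": 1},
])

```text
time_s: 20.05
ee_pos: [0.5215, 0.1385, 0.0756]
eef_rot: [-1.571, 0.0, 1.522]
force: [-0.1, -0.2, -2.8]
grip_width: 0.0199
```

apply_moves([
  {"dp": [0,0.0005,0],"roll": 0,"grip": 1},
  {"dp": [0,0,0],"roll": 0,"grip": 1},
])

```text
time_s: 20.3
ee_pos: [0.5216, 0.1385, 0.0754]
eef_rot: [-1.571, -0.0, 1.522]
force: [-1.8, 0.1, 2.7]
grip_width: 0.0198
```

apply_moves([
  {"dp": [0,0.0003,0],"roll": 0,"grip": 1},
  {"dp": [0,0,0],"roll": 0,"grip": 1},
])

```text
time_s: 20.55
ee_pos: [0.5217, 0.1385, 0.0754]
eef_rot: [-1.571, -0.0, 1.522]
force: [-4.1, -0.2, 6.2]
grip_width: 0.0198
```

apply_moves([
  {"dp": [0,-0.0005,0],"roll": 0,"grip": 1},
  {"dp": [0,0,0],"roll": 0,"grip": 0.5},
  {"dp": [0,0,0],"roll": 0,"grip": 0},
  {"dp": [0,0,0],"roll": 0,"grip": -0.3},
  {"dp": [0,0,0],"roll": 0,"grip": -0.3},
  {"dp": [0,0,0],"roll": 0,"grip": -0.3},
  {"dp": [0,0,0],"roll": 0,"grip": -0.3},
])

```text
time_s: 21.42
ee_pos: [0.5215, 0.1385, 0.0753]
eef_rot: [-1.571, 0.0, 1.522]
force: [-0.1, -0.7, 0.8]
grip_width: 0.061
```

apply_moves([
  {"dp": [0,-0.02,0],"roll": 0,"grip": -0.3},
  {"dp": [0,-0.03,0],"roll": 0,"grip": -0.3},
  {"dp": [0,-0.04,0],"roll": 0,"grip": -0.3},
  {"dp": [0,-0.05,0],"roll": 0,"grip": -0.3},
  {"dp": [0,-0.02,0.05],"roll": 0,"grip": -0.3},
  {"dp": [0,0,0.05],"roll": 0,"grip": -0.3},
  {"dp": [0,0,0.05],"roll": 0,"grip": -0.3},
  {"dp": [0,0,0],"roll": 0,"grip": -0.3},
])

```text
time_s: 22.42
ee_pos: [0.3699, 0.146, 0.2359]
eef_rot: [-1.572, -0.001, 1.523]
force: [-0.1, 0.5, 0.9]
grip_width: 0.061
```

Run:
```python
from h import *
import cv2
o=ctrl.get_obs(); print(o["time_s"],o["force"],o["ee_pos"],o["grip_width"])
s=imaging.camera("side"); t=imaging.camera("top")
M=np.zeros((570,800,3),np.uint8); a=cv2.resize(s[115:335,170:400],None,fx=1.7,fy=1.7,interpolation=cv2.INTER_CUBIC); M[:a.shape[0],:a.shape[1]]=a
b=cv2.resize(t[85:330,150:410],None,fx=1.5,fy=1.5); M[:b.shape[0],400:400+b.shape[1]]=b
c=cv2.resize(s[155:215,185:285],None,fx=3,fy=3,interpolation=cv2.INTER_CUBIC); M[380:560,:300]=c
cv2.imwrite("pics/end.png",np.clip(M*1.3,0,255).astype(np.uint8))
```

```text
22.425 [-0.1284  0.5208  0.8917] [0.3699 0.146  0.2359] 0.060956257225343785
```

View pics/end.png

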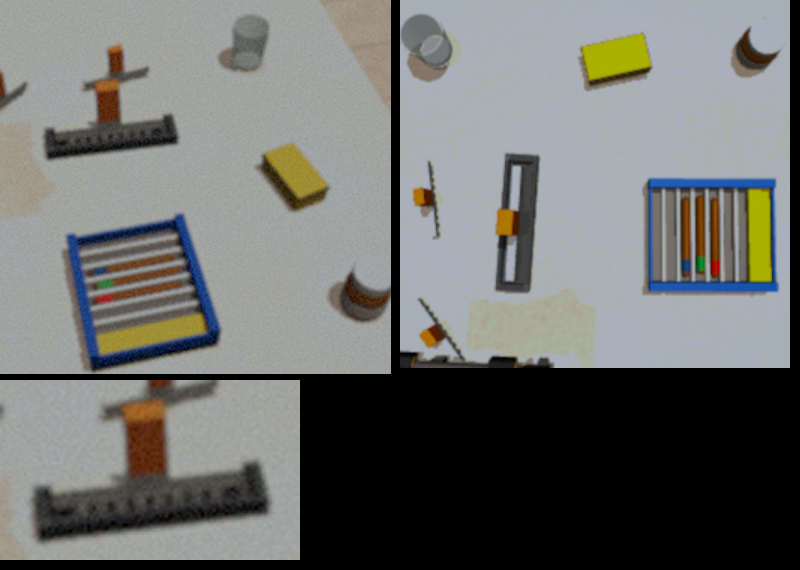

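The rake stands upright and centred in the stand at (508,222). The three tubes lie in grooves at (686..715,235), and the beaker, jar, box and both decoys are where they were. Handing in.

```bash
python3 -c "
from station import ctrl
print(ctrl.hand_in())"
```

```text
the job is handed in; nothing more can be done
None
```

The job is handed in: all three tubes lie in grooves, and the rake is back upright in its stand, after about 22.5 s on the robot's clock (limit 66 s).

- **Landing and combing:** I took the largest orange-handled rake from the stand and found the rims by feel over the yellow deck. I then combed about 130 mm to y ≈ 60 mm on the tray. Press readings along the way were about 4 to 5.5 N, against the 4 N aim and the 12 N limit. These are readings at the end of each move, so brief peaks in between would not show.
- **Uneven start:** The first contact leaned towards the -x rim, by the moment reading. By mid-comb the load was even on both rims.
- **Parking:** Setting the rake down peaked at about 9 N on the fixed stand for a moment. I eased off before opening the gripper.
- **Last checks:** The final top and side pictures show each tube in its own groove, the rake centred in the stand, and the beaker, jar and slide box where they were. The gripper was clear of everything, and no check failed.

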